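Sort the last lid and canister into their trays

ROBOT

A 6-joint arm with a two-finger parallel gripper is mounted at the origin on the work surface. World frame = base frame: x ahead of the robot, y to its left, z up, the work surface at z = 0. Lengths are in m, angles in rad, forces in N, time in s.
With the tool pointing down it reaches from about 0.4 to 0.825 m from the base axis. Payload 7 kg.
Tool frame: the origin (TCP) lies at the very end of the fingers, on their centre line; the grasp point (between the pads) lies 19 mm behind it; z points along the fingers, y is the line along which they close (so a half turn about z gives the same grasp; the last joint's range is limited). The gripper opens to 88 mm and grips with 3 to 60 N. Pads are 19 mm wide; open, the fingers measure 130 mm over their backs; the gripper's body (78 mm by 193 mm) begins 47 mm behind the grasp point.
Start: joints at [-0.926, 0.359, 0.012, 0, -1.224, -0.288], TCP at [0.236, -0.632, 0.227] pointing down, gripper open.
Joint ranges: [-3.07, 3.07], [-1.43, 2.12], [-1.02, 1.25], [-3.03, 1.67], [-3.05, -0], [-3.03, 3.03]. Speed limits (rad/s): [2.39, 2.39, 3.01, 3.14, 3.14, 3.14].

INTERFACE

Orientations are given as [roll, pitch, yaw] about the fixed x, y, z axes, in that order (R = Rz(yaw) Ry(pitch) Rx(roll)).
In Python, from station import * gives the robot as it stands.
- The arm moves only by the tool servo_tool, never from a script. Its argument "moves" is a list of rows, each an object of numbers: "jaw": the opening, from 0 (shut) to 1 (fully open); "dx", "dy", "dz": the shift along the world's x, y, z in m; "roll": the turn about the world's z in degrees. A call has exactly 10 rows; each row shifts and turns the commanded pose from where the row before left it; what a row does not reach is not made up. A row lasts 1/8 s, in which the tool goes at most 62.5 mm and 10.7 degrees, less where a joint would pass 70% of its speed; a pose out of reach is approached as far as the arm can. A call with a gripper value outside its range is refused whole. The fingers move at their own pace and stop on an object; "newtons" is the grip in N (left out, the last holds). Time passes only in rows, so rows that do not move let the fingers close, or fill a call up. It gives the time, the measured TCP pose, the force, the opening and the grip force at its end, in the units of the state.
- get_state(): the state, without advancing time (a new reading comes with each control period).
- grab_frame(name): name is "scene" or "top" or "wrist"; returns (picture, depth): 384x512x3 uint8, red, green, blue; 384x512 float32, m along the optical axis (not along the pixel's ray), 0 where there is no reading.
- calibration(name): a dict with "intrinsics" (3x3 intrinsics, pixels), "k1" (the pictures are not rectified: a ray, as slopes to the right and down, at radius r is drawn at 1 + k1 r^2 times it, then the intrinsics apply), "R" (3x3) and "t" (3): a world point X has camera coordinates R X + t. Camera axes: x right, y down, z forward; pixel columns grow to the right and rows downward; lengths in m; the calibration is good to about 2 mm. A picture is of the moment at which its call begins: read the wrist's pose just before it. calibration takes no time and is no camera call; for the wrist camera it gives the pose at the moment of the call.
- job_done(): hands the job in; it is judged then, once.
The state is a dict: "t": time; "q": joint angles; "qd": joint speeds; "joint_efforts": joint torques, N m; "eef_pos": TCP position; "ee_rot": TCP orientation; "force": force on the tool from outside, world axes, zero at the start; "moment": the same for the moment, N m; "width": finger opening in m; "gripper_force": force on a finger pad.
Only numpy, scipy, OpenCV 4.12 (cv2) and the standard library are available. Lean on these libraries where they do the work, as an engineer would, in place of code of your own. Each camera call takes 0.05 s, during which the arm holds its last target. There are 200 camera calls.

TASK

Two wooden trays on the counter are used to sort the storage things: one for flat box lids, one for canisters. Put away the two still lying out between them: the loose lid squarely on top of the pile of lids, and the loose canister standing upright on the floor of the tray that has the other canister. Leave the things already in the trays as they are, the pile neat and the canister standing, and do not disturb anything else on the counter.

Things in the scene. Friction and masses are not known exactly. Their poses are not given: they have to be found in the camera images.
- loose_lid: Flat rigid white plastic storage-box lid: a rectangular slab 100 x 58 mm and 14 mm thick, with a grey clip tab 34 mm wide standing 8 mm out of each short end (116 mm over the tabs), 0.07 kg. Origin: centre of its underside; x runs along its length, y across its 58 mm width, z up. A half turn makes no difference. This one lies flat on the counter between the trays.
- pile_low: White storage-box lid just like loose_lid, same sizes, origin and axes. This one lies at the bottom of the pile of two in its tray.
- pile_top: White storage-box lid just like loose_lid, same sizes, origin and axes. This one is the top of the pile of two, so its upper face is at z = 34 mm above the counter.
- loose_canister: Plain aluminium canister with a twist cap, standing upright, 97 mm high: body 56 mm across up to z = 74 mm, a 3 mm neck, then the ribbed cap 58 mm across; about 0.12 kg. Origin: centre of its underside, z up along its axis. The cap is not to be turned. This one stands on the counter between the trays.
- tray_canister: Aluminium canister just like loose_canister, same sizes, origin and axes. This one already stands in its tray, in the half towards the tray's own +x side (its axis 35 to 55 mm from the tray's centre along x, up to 35 mm to either side along y), so the -x half is free.
- lid_tray: Dark wooden open tray fixed to the counter, outside 200 (x) x 180 (y) x 30 mm high, walls and floor 6 mm thick, inside 188 x 168 mm. Origin: centre of its underside, so its inner floor is at z = 6 mm. The two trays look alike and are told apart by what lies in them; either may be at the left. This one holds the pile of two lids near its middle.
- canister_tray: Dark wooden open tray fixed to the counter, outside 200 (x) x 180 (y) x 30 mm high, walls and floor 6 mm thick, inside 188 x 168 mm. Origin: centre of its underside, so its inner floor is at z = 6 mm. The two trays look alike and are told apart by what lies in them; either may be at the left. This one holds the canister.
- blender_jar: Bystander: clear blender jar with black snap lid and a side handle, 114 mm across, 180 mm high, outside the left tray. Origin: centre of its underside.
- drive_stud: Bystander: small chrome drive stud on a flange, 32 mm across, 26 mm high, between the trays. Origin: centre of its underside.
- gasket: Bystander: flat black rubber ring, 44 mm across, 6 mm thick, between the trays. Origin: centre of its underside.
- brush: Bystander: green block-shaped scrubbing brush with white bristles, 130 x 50 x 38 mm, beyond the trays. Origin: centre of its underside.
- saucer: Bystander: white saucer, 104 mm across, 14 mm high, holding two steel washers, beyond the trays. Origin: centre of its underside.
- oil_bottle: Bystander: green glass bottle, 60 mm across, 190 mm high, outside the right tray. Origin: centre of its underside.
There are look-alikes about, which are no part of the job. Leave any orange or pink look-alike of the loose_lid alone.

How it is judged:
At the end, for the whole second after the job is handed in: Both canisters stand upright (within 0.12 rad) on the canister tray's floor. The three lids lie flat (0.10 rad) in one pile on the lid tray's floor, the loose lid on top, each within 12 mm and 0.17 rad (either way round) of the one below. All at rest (x of loose_canister in the frame of canister_tray between -0.075 and 0.075 m and y of loose_canister in the frame of canister_tray between -0.065 and 0.065 m and z of each of loose_canister, tray_canister in the frame of canister_tray below 0.012 m and angle between each of loose_canister, tray_canister's own z axis and vertical below 0.12 rad and linear speed of each of loose_canister, tray_canister, pile_low, pile_top, loose_lid below 0.02 m/s and x of tray_canister in the frame of canister_tray between -0.075 and 0.075 m and y of tray_canister in the frame of canister_tray between -0.065 and 0.065 m and z of pile_low in the frame of lid_tray between 0.002 and 0.01 m and angle between each of pile_low, pile_top, loose_lid's own z axis and vertical below 0.1 rad and z of pile_top in the frame of lid_tray between 0.016 and 0.024 m and z of loose_lid in the frame of lid_tray between 0.03 and 0.038 m and x of pile_low in the frame of lid_tray between -0.045 and 0.045 m and y of pile_low in the frame of lid_tray between -0.06 and 0.06 m and horizontal distance between loose_lid and pile_top below 0.012 m and horizontal distance between pile_top and pile_low below 0.012 m and angle between the x axis of loose_lid and the x axis of pile_top, either way round below 0.17 rad and angle between the x axis of pile_top and the x axis of pile_low, either way round below 0.17 rad); the robot touches nothing.
It fails at once if a bystander (blender jar, drive stud, gasket, brush, saucer or bottle) is moved by more than 30 mm (distance of any of blender_jar, drive_stud, gasket, brush, saucer, oil_bottle from where it was at the start of the episode above 0.03 m).
It fails at once if the canister already in its tray, or a lid of the pile, is moved by more than 40 mm (distance of any of tray_canister, pile_low, pile_top from where it was at the start of the episode above 0.04 m).
It also fails if it takes over 59 s, if anything falls off the work surface, if the arm or the gripper's body presses on something with over 40 N, if the wrist force passes 120 N, or if a joint passes its speed limit or range.

## Working session

There is one attempt and no reset: what is moved stays moved. The work goes in short steps, Python scripts to look and compute and a tool call to move; the robot and the scene stay as the last step left them, time stands still between calls to the robot, and variables do not carry over. Pictures are saved under pics/ and viewed, at most 10 in all, crops included, and the job is handed in when it is done.

Besides the shell and the picture viewer there is one more tool, called after "Emit:" as name([rows], argument=value, ...), one row to a line, values as JSON. servo_tool: Moves the arm, as the interface text tells. Its arguments: {"type":"object","properties":{"moves":{"type":"array","items":{"type":"object","properties":{"jaw":{"type":"number"},"dx":{"type":"number"},"dy":{"type":"number"},"dz":{"type":"number"},"roll":{"type":"number"}}}},"newtons":{"type":"number"}},"required":["moves"]}

```bash
mkdir -p pics; ls; cat > h.py <<'E'
from station import *
import numpy as np, cv2
def save(n,im,s=1.0):
    cv2.imwrite('pics/'+n+'.png',cv2.resize(im[:,:,::-1],None,fx=s,fy=s,interpolation=cv2.INTER_CUBIC))
def ray(c,uv):
    K=c['intrinsics'];R=np.array(c['R']);t=np.array(c['t'])
    uv=np.atleast_2d(np.asarray(uv,float))
    p=cv2.undistortPoints(uv.reshape(-1,1,2),np.array(K),np.array([c['k1'],0,0,0.])).reshape(-1,2)
    d=np.c_[p,np.ones(len(p))]
    return -R.T@t,d@R   # origin, dirs with unit camera z
def onplane(c,uv,z):
    o,d=ray(c,uv); return o+d*((z-o[2])/d[:,2])[:,None]
def withdepth(c,uv,z):
    o,d=ray(c,uv); return o+d*np.asarray(z)[:,None]
def proj(c,X):
    r,_=cv2.Rodrigues(np.array(c['R']))
    return cv2.projectPoints(np.atleast_2d(X).astype(float),r,np.array(c['t']),np.array(c['intrinsics']),np.array([c['k1'],0,0,0.]))[0].reshape(-1,2)
E
python3 - <<'E'
from h import *
s=get_state();print(s)
ims=[]
for n in('scene','top'):
    im,d=grab_frame(n);np.savez(n,im=im,d=d);save(n+'0',im,1.5);c=calibration(n);print(n,c, (d>0).mean())
E
```

```text
pics
{'t': 0.0, 'q': array([-9.25905043e-01,  3.59422284e-01,  1.10734419e-02, -3.40585150e-04,
       -1.22408376e+00, -2.88111195e-01]), 'qd': array([ 0.00079822, -0.00041888, -0.0001498 , -0.0002144 , -0.00295317,
       -0.0002176 ]), 'joint_efforts': array([ 1.41250261e-03, -5.82724857e+01,  2.93059909e+01,  6.99716270e+00,
        6.90697329e-03, -1.72044456e-04]), 'eef_pos': array([ 0.23556602, -0.63205413,  0.22560786]), 'ee_rot': array([ 3.13993284e+00, -1.58005015e-04, -2.78492843e+00]), 'force': array([ 0.11150742, -0.17457781, -0.03596594]), 'moment': array([0.03953916, 0.05262797, 0.03544363]), 'gripper_force': 0.0, 'width': 0.08761505651387873}
scene {'intrinsics': array([[487.57396223,   0.        , 254.04970201],
       [  0.        , 487.57396223, 192.85699857],
       [  0.        ,   0.        ,   1.        ]]), 'k1': 0.05910444930142202, 'R': array([[-0.60159756,  0.79879126, -0.00359131],
       [ 0.57093624,  0.42683894, -0.70131329],
       [-0.55867002, -0.42395877, -0.71284415]]), 't': array([ 0.32111137, -0.28493018,  1.77636604])} 0.9962056477864584
top {'intrinsics': array([[414.94592293,   0.        , 252.43854213],
       [  0.        , 414.94592293, 186.74732086],
       [  0.        ,   0.        ,   1.        ]]), 'k1': -0.12495308931137583, 'R': array([[-0.0100708 , -0.99994262, -0.00365087],
       [-0.99906166,  0.01021559, -0.04208842],
       [ 0.0421233 ,  0.00322358, -0.99910722]]), 't': array([0.01760049, 0.54361039, 1.41250122])} 0.9958648681640625
```

View pics/top0.png

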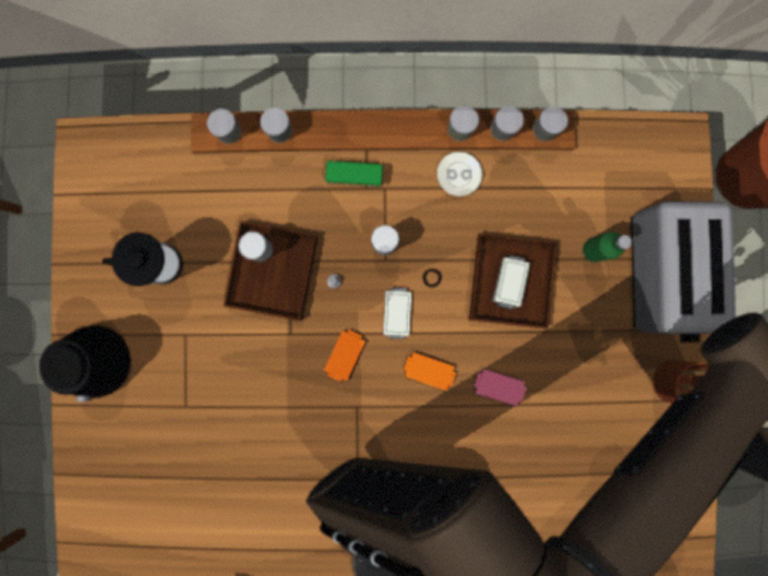

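View pics/scene0.png

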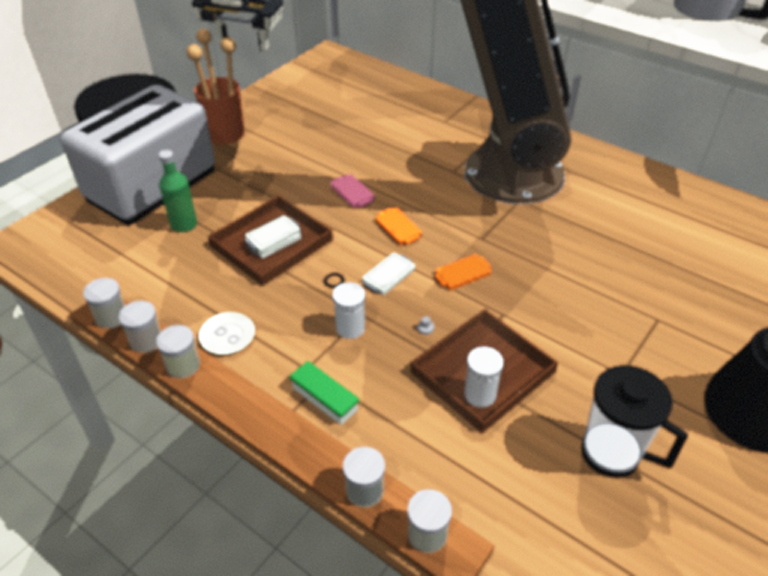

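The top view (768 wide) shows the white loose lid at (398,312), the pile of lids in the right tray at (511,282), the loose canister at (385,239) and the tray canister at (254,246) in the left tray. Lid candidates are white (398,312), orange (345,355) and (430,370), and pink (500,387); only the white one fits. Canister candidates are (385,239) between the trays and the five grey ones on the back shelf; only the first stands between the trays. Next I measure these and take one confirming crop.

```bash
cat >> h.py <<'E'
def tri(c1,p1,c2,p2):
    o1,d1=ray(c1,p1);o2,d2=ray(c2,p2);d1=d1[0];d2=d2[0]
    s=np.linalg.lstsq(np.c_[d1,-d2],o2-o1,rcond=None)[0]
    a=o1+d1*s[0];b=o2+d2*s[1];return (a+b)/2,np.linalg.norm(a-b)
def whites(im,roi,vmin=140,smax=60):
    h=cv2.cvtColor(im,cv2.COLOR_RGB2HSV);m=((h[...,1]<smax)&(h[...,2]>vmin)).astype(np.uint8)
    x0,y0,x1,y1=roi;k=np.zeros_like(m);k[y0:y1,x0:x1]=m[y0:y1,x0:x1]
    cs=cv2.findContours(k,cv2.RETR_EXTERNAL,cv2.CHAIN_APPROX_NONE)[0]
    return max(cs,key=cv2.contourArea).reshape(-1,2).astype(float) if cs else None
E
python3 - <<'E'
from h import *
T=np.load('top.npz');S=np.load('scene.npz');ct=calibration('top');cs=calibration('scene')
t=T['im'];s=S['im']
rois={'lid':((245,182,290,235),(235,162,282,200),.014),'pile':((322,165,362,210),(155,140,205,175),.034),
'can':((240,145,272,175),(212,184,250,230),.097),'tcan':((155,150,184,180),(305,225,340,275),.103)}
for n,(a,b,z) in rois.items():
    p=whites(t,a);q=whites(s,b)
    for nm,c,P,D in(('top',ct,p,T['d']),('scene',cs,q,S['d'])):
        r=cv2.minAreaRect(P.astype(np.float32));W=onplane(c,P,z)[:,:2]
        R=cv2.minAreaRect((W*1000).astype(np.float32));
        m=np.zeros(t.shape[:2],np.uint8);cv2.fillPoly(m,[P.astype(int)],1)
        v,u=np.nonzero(m);X=withdepth(c,np.c_[u,v],D[v,u])
        print(n,nm,'pix',np.round(r[0],1),'plane rect',np.round(R[0],1),np.round(R[1],1),round(R[2],1),'depth med',np.round(np.median(X,0),4),np.round(np.percentile(X[:,2],95),4))
    if n in('lid','pile'): print('tri',tri(ct,cv2.minAreaRect(p.astype(np.float32))[0],cs,cv2.minAreaRect(q.astype(np.float32))[0]))
# canister cap tops: circle at depth near max
# trays: dark wood mask
h=cv2.cvtColor(t,cv2.COLOR_RGB2HSV)
for n,a in(('ltray',(145,140,220,220)),('rtray',(308,150,378,222))):
    x0,y0,x1,y1=a;k=(h[...,2]<85).astype(np.uint8);k2=np.zeros_like(k);k2[y0:y1,x0:x1]=k[y0:y1,x0:x1]
    k2=cv2.morphologyEx(k2,cv2.MORPH_OPEN,np.ones((3,3)))
    P=max(cv2.findContours(k2,0,cv2.CHAIN_APPROX_NONE)[0],key=cv2.contourArea).reshape(-1,2)
    W=onplane(ct,P,.03)[:,:2]*1000;R=cv2.minAreaRect(W.astype(np.float32));print(n,R)
st=proj(ct,[[0,0,0]]);print(st)
for n,u,v in(('stud',223,187),('gasket',288,185)):print(n,onplane(ct,[u,v],.006))
cv2.imwrite('pics/crop.png',np.vstack([cv2.resize(t[130:270,140:390,::-1],(800,448*1),interpolation=2)]))
E
```

```text
lid top pix [264.5 209. ] plane rect [467.1 -28.4] [ 58.1 102.5] 89.3 depth med [ 0.4702 -0.0272  0.014 ] 0.0188
lid scene pix [258.8 181.3] plane rect [471.3 -26.7] [ 67.2 114.1] 86.5 depth med [ 0.4733 -0.0264  0.0135] 0.0182
tri (array([ 0.46771348, -0.02952753,  0.00791561]), np.float64(0.0024056095361963915))
pile top pix [340.8 187.6] plane rect [ 537.1 -287.9] [ 59.7 103. ] 77.4 depth med [ 0.5358 -0.2879  0.0334] 0.0387
pile scene pix [182.2 156.9] plane rect [ 543.2 -278.3] [ 88.6 116.3] 77.1 depth med [ 0.5415 -0.2794  0.0326] 0.038
tri (array([ 0.53708607, -0.29004634,  0.0208763 ]), np.float64(0.0012996609872966479))
can top pix [256.3 158.8] plane rect [630.8  -1.4] [55.1 57.4] 44.5 depth med [ 0.6301 -0.0007  0.0967] 0.1016
can scene pix [235.7 204.9] plane rect [663.8  21.7] [137.5  61.1] 36.8 depth med [0.6379 0.0147 0.0914] 0.0997
tcan top pix [167.7 163.1] plane rect [619.4 285.6] [54.5 56.5] 63.1 depth med [0.6194 0.2854 0.1027] 0.1077
tcan scene pix [326.  248.7] plane rect [641.2 306.2] [120.8  60.6] 46.5 depth med [0.6269 0.2956 0.101 ] 0.1061
ltray ((572.239501953125, 248.79376220703125), (196.4288330078125, 209.19728088378906), 78.6953125)
rtray ((543.3645629882812, -295.8197021484375), (189.49517822265625, 201.69322204589844), 82.92832946777344)
[[257.51318939 343.48336183]]
stud [[0.5441578 0.1136064 0.006    ]]
gasket [[ 0.54876751 -0.11055743  0.006     ]]
```

View pics/crop.png

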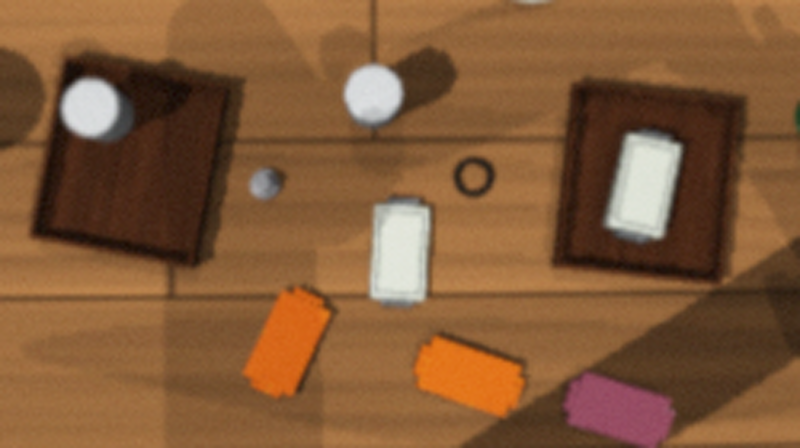

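The crop confirms it: the white loose lid with grey tabs is at crop (402,252), the loose canister at (373,93), the pile at (645,185), and the orange and pink look-alikes lie apart. I'll move over the lid and refine the tray frames from depth.

Emit:
servo_tool([
  {"jaw": 1, "dx": 0.02, "dy": 0.05, "roll": -2.2},
  {"jaw": 1, "dx": 0.02, "dy": 0.05, "roll": -2.2},
  {"jaw": 1, "dx": 0.02, "dy": 0.05, "roll": -2.2},
  {"jaw": 1, "dx": 0.02, "dy": 0.05, "roll": -2.2},
  {"jaw": 1, "dx": 0.02, "dy": 0.05, "roll": -2.2},
  {"jaw": 1, "dx": 0.02, "dy": 0.05, "roll": -2.2},
  {"jaw": 1, "dx": 0.02, "dy": 0.05, "roll": -2.2},
  {"jaw": 1, "dx": 0.02, "dy": 0.05, "roll": -2.2},
  {"jaw": 1, "dx": 0.02, "dy": 0.05, "roll": -2.2},
  {"jaw": 1, "dx": 0.02, "dy": 0.05, "roll": -2.2},
])

```text
$.moves[0]: bad value
```

```bash
python3 - <<'E'
from h import *
T=np.load('top.npz');ct=calibration('top');d=T['d']
v,u=np.mgrid[:384,:512];X=withdepth(ct,np.c_[u.ravel(),v.ravel()],d.ravel())
for n,lo,hi in(('ltray',(.44,.12),(.70,.38)),('rtray',(.41,-.42),(.68,-.17))):
    k=(X[:,0]>lo[0])&(X[:,0]<hi[0])&(X[:,1]>lo[1])&(X[:,1]<hi[1])&(X[:,2]>.018)&(X[:,2]<.04)
    R=cv2.minAreaRect((X[k,:2]*1000).astype(np.float32));print(n,R,k.sum())
k=(X[:,2]>.12)&(X[:,0]>.4)&(X[:,0]<.7)
for lo,hi in((.3,.6),(-.6,-.3)):
    j=k&(X[:,1]>lo)&(X[:,1]<hi);print(X[j].min(0),X[j].max(0))
im,dd=grab_frame('wrist');c=calibration('wrist');save('w1',im,1.3);print(c['R'],-c['R'].T@c['t'],get_state()['eef_pos'],get_state()['ee_rot'])
print(proj(c,[[.468,-.028,.014]]))
E
```

```text
ltray ((564.4408569335938, 235.081787109375), (231.29150390625, 200.87120056152344), 78.6088638305664) 471
rtray ((540.4888916015625, -295.2840270996094), (182.31422424316406, 201.88870239257812), 82.7445068359375) 993
[0.53219998 0.46079566 0.12027285] [0.64306897 0.59999687 0.18609938]
[ 0.40006198 -0.5999894   0.12001983] [ 0.69862049 -0.43758767  0.65411844]
[[-0.34945304  0.93695314  0.00118085]
 [ 0.89983719  0.33525825  0.27909663]
 [ 0.26110457  0.09859374 -0.9602623 ]] [ 0.16502578 -0.6595407   0.38233401] [ 0.23560085 -0.63215172  0.22583397] [ 3.14031868e+00 -1.28254367e-04 -2.78486148e+00]
[[504.38495552 388.90529871]]
```

View pics/w1.png

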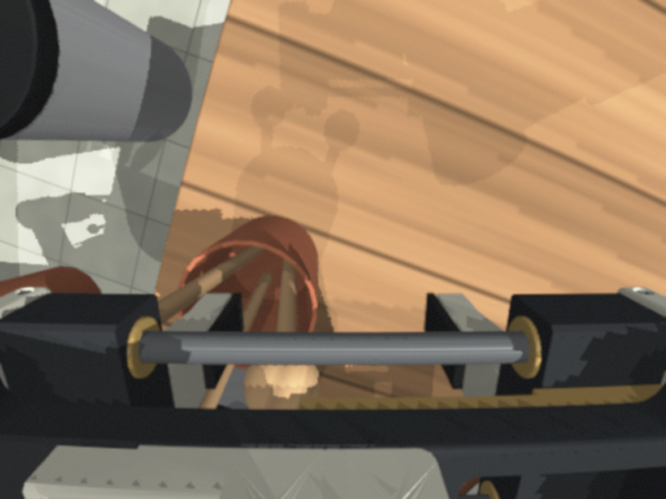

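The wrist view shows the arm still at its start, with the utensil pot close below (around 250,280). The move was refused, probably because a key was missing, so I'll send every key and rise first.

Emit:
servo_tool([
  {"jaw": 1, "dx": 0, "dy": 0, "dz": 0.05, "roll": 0},
  {"jaw": 1, "dx": 0.02, "dy": 0.04, "dz": 0.03, "roll": -2},
  {"jaw": 1, "dx": 0.02, "dy": 0.05, "dz": 0, "roll": -2},
  {"jaw": 1, "dx": 0.02, "dy": 0.05, "dz": 0, "roll": -3},
  {"jaw": 1, "dx": 0.02, "dy": 0.05, "dz": 0, "roll": -3},
  {"jaw": 1, "dx": 0.02, "dy": 0.05, "dz": 0, "roll": -3},
  {"jaw": 1, "dx": 0.02, "dy": 0.05, "dz": 0, "roll": -3},
  {"jaw": 1, "dx": 0.02, "dy": 0.05, "dz": 0, "roll": -3},
  {"jaw": 1, "dx": 0.02, "dy": 0.05, "dz": 0, "roll": -3},
  {"jaw": 1, "dx": 0.02, "dy": 0.05, "dz": 0, "roll": 0},
])

```text
t: 1.4
eef_pos: [0.4159, -0.1908, 0.3067]
ee_rot: [3.142, 0.0, 3.114]
force: [1.8, -1.4, 0.1]
width: 0.0874
gripper_force: 0.0
```

```bash
cat >> h.py <<'E'
def lidrect(c,im,roi,z,vmin=140):
    P=whites(im,roi,vmin);W=onplane(c,P,z)[:,:2]*1000
    return np.round(cv2.minAreaRect(P.astype(np.float32))[0],1),cv2.minAreaRect(W.astype(np.float32))
def vis(c):
    for n,X in dict(lid=[.468,-.028,.014],pile=[.537,-.288,.034],can=[.631,-.001,.097],tcan=[.62,.286,.103]).items():
        p=proj(c,[X])[0]
        if 0<p[0]<512 and 0<p[1]<384: print(n,np.round(p))
E
python3 - <<'E'
from h import *
im,d=grab_frame('wrist');c=calibration('wrist');np.savez('w2',im=im,d=d,R=c['R'],t=c['t']);save('w2',im,1.3);vis(c);print(-c['R'].T@c['t'])
E
```

```text
lid [351. 189.]
pile [199. 235.]
can [377. 301.]
[ 0.342166   -0.18601436  0.46297191]
```

View pics/w2.png

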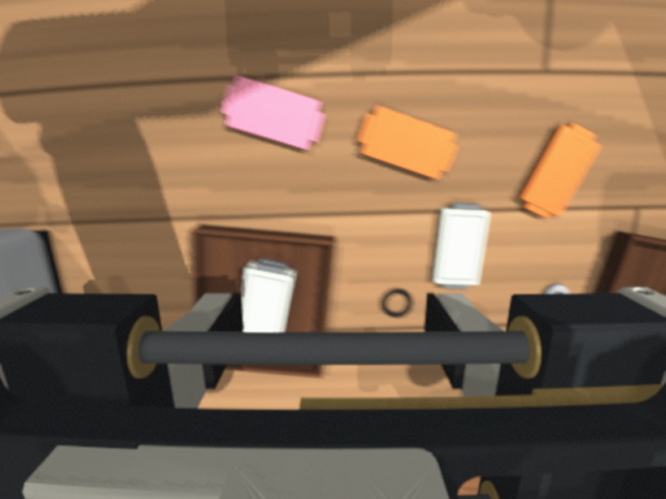

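This shows the loose lid fully at (462,247), the pile partly hidden by the gripper at (268,300), and the orange and pink lids apart from both. I'll measure the lid now.

```bash
python3 - <<'E'
from h import *
w=np.load('w2.npz');T=np.load('top.npz');ct=calibration('top');c=calibration('wrist')
def corners(c,P):
    b=cv2.boxPoints(cv2.minAreaRect(P.astype(np.float32)));return b
A=whites(w['im'],(325,150,385,225));B=whites(T['im'],(245,182,290,235))
print(lidrect(c,w['im'],(325,150,385,225),.014))
for sm in(40,60,80):
  for vm in (120,150,180):
    P=whites(w['im'],(325,150,385,225),vm,sm);R=cv2.minAreaRect((onplane(c,P,.014)[:,:2]*1000).astype(np.float32));print(sm,vm,np.round(R[0],1),np.round(R[1],1),R[2])
print(tri(ct,cv2.minAreaRect(B.astype(np.float32))[0],c,cv2.minAreaRect(A.astype(np.float32))[0]))
P=whites(w['im'],(170,190,240,240));R=cv2.minAreaRect((onplane(c,P,.034)[:,:2]*1000).astype(np.float32));print('pile part',R)
m=np.zeros(w['d'].shape,np.uint8);cv2.fillPoly(m,[A.astype(int)],1);m=cv2.erode(m,np.ones((5,5)))
v,u=np.nonzero(m);print('depth z',np.median(withdepth(c,np.c_[u,v],w['d'][v,u]),0))
E
```

```text
(array([354. , 188.9]), ((470.0719299316406, -23.377246856689453), (65.1712875366211, 114.65078735351562), 86.32633209228516))
40 120 [470.2 -23.9] [ 63.2 114.1] 86.26651763916016
40 150 [470.6 -23.8] [ 63.  113.4] 86.26651763916016
40 180 [471.4 -23.1] [ 61.6 102.9] 86.26651763916016
60 120 [470.  -23.6] [ 65.5 114.6] 86.51457214355469
60 150 [470.6 -23.3] [ 64.9 113.5] 86.42089080810547
60 180 [472.3 -22.4] [ 63.  104.6] 86.3730239868164
80 120 [470.6 -23.6] [ 67.7 116.7] 86.00568389892578
80 150 [470.7 -22.6] [ 66.2 116.6] 86.30335235595703
80 180 [474.2 -22.1] [ 64.4 108.3] 86.00568389892578
(array([ 0.46656248, -0.02765782,  0.02400543]), np.float64(0.0016055385312089261))
pile part ((514.934326171875, -273.6070556640625), (66.00479125976562, 67.964111328125), 81.81050872802734)
depth z [ 0.46800297 -0.0229014   0.01260303]
```

Emit:
servo_tool([
  {"jaw": 1, "dx": 0.013, "dy": 0.041, "dz": 0, "roll": -2},
  {"jaw": 1, "dx": 0.013, "dy": 0.041, "dz": 0, "roll": 0},
  {"jaw": 1, "dx": 0.013, "dy": 0.041, "dz": 0, "roll": 0},
  {"jaw": 1, "dx": 0.014, "dy": 0.042, "dz": -0.03, "roll": 0},
  {"jaw": 1, "dx": 0, "dy": 0, "dz": -0.05, "roll": 0},
  {"jaw": 1, "dx": 0, "dy": 0, "dz": -0.05, "roll": 0},
  {"jaw": 1, "dx": 0, "dy": 0, "dz": -0.05, "roll": 0},
  {"jaw": 1, "dx": 0, "dy": 0, "dz": -0.04, "roll": 0},
  {"jaw": 1, "dx": 0, "dy": 0, "dz": -0.03, "roll": 0},
  {"jaw": 1, "dx": 0, "dy": 0, "dz": 0, "roll": 0},
])

```text
t: 2.7
eef_pos: [0.467, -0.0281, 0.0548]
ee_rot: [-3.14, -0.005, 3.079]
force: [-0.6, 0.1, 0.2]
width: 0.0874
gripper_force: 0.0
```

Emit:
servo_tool([
  {"jaw": 1, "dx": 0.001, "dy": 0.001, "dz": -0.02, "roll": 0},
  {"jaw": 1, "dx": 0, "dy": 0, "dz": -0.02, "roll": 0},
  {"jaw": 1, "dx": 0, "dy": 0, "dz": -0.01, "roll": 0},
  {"jaw": 1, "dx": 0, "dy": 0, "dz": 0, "roll": 0},
  {"jaw": 0.6, "dx": 0, "dy": 0, "dz": 0, "roll": 0},
  {"jaw": 0.5, "dx": 0, "dy": 0, "dz": 0, "roll": 0},
  {"jaw": 0.5, "dx": 0, "dy": 0, "dz": 0, "roll": 0},
  {"jaw": 0.5, "dx": 0, "dy": 0, "dz": 0, "roll": 0},
  {"jaw": 0.5, "dx": 0, "dy": 0, "dz": 0, "roll": 0},
  {"jaw": 0.5, "dx": 0, "dy": 0, "dz": 0, "roll": 0},
], newtons=20)

```text
t: 3.95
eef_pos: [0.4699, -0.0265, 0.0069]
ee_rot: [-3.142, 0.0, 3.08]
force: [-0.5, -0.8, 6.2]
width: 0.0574
gripper_force: 20.0
```

Emit:
servo_tool([
  {"jaw": 0.5, "dx": 0, "dy": 0, "dz": 0.02, "roll": 0},
  {"jaw": 0.5, "dx": 0, "dy": 0, "dz": 0.04, "roll": 0},
  {"jaw": 0.5, "dx": 0, "dy": 0, "dz": 0.05, "roll": 0},
  {"jaw": 0.5, "dx": 0, "dy": 0, "dz": 0.05, "roll": 0},
  {"jaw": 0.5, "dx": 0.02, "dy": -0.03, "dz": 0.04, "roll": 0},
  {"jaw": 0.5, "dx": 0.03, "dy": -0.04, "dz": 0.03, "roll": -3},
  {"jaw": 0.5, "dx": 0.03, "dy": -0.04, "dz": 0.02, "roll": -3},
  {"jaw": 0.5, "dx": 0.03, "dy": -0.04, "dz": 0, "roll": -3},
  {"jaw": 0.5, "dx": 0.02, "dy": -0.03, "dz": 0, "roll": 0},
  {"jaw": 0.5, "dx": 0, "dy": 0, "dz": 0, "roll": 0},
])

```text
t: 5.2
eef_pos: [0.6001, -0.2083, 0.2547]
ee_rot: [-3.141, -0.003, 2.92]
force: [-0.4, 0.9, -1.5]
width: 0.0576
gripper_force: 20.0
```

```bash
python3 - <<'E'
from h import *
im,d=grab_frame('wrist');c=calibration('wrist');np.savez('w3',im=im,d=d);save('w3',im,1.3);vis(c);s=get_state();print(s['eef_pos'],s['ee_rot'],s['width'],s['force'])
E
```

```text
lid [368.  43.]
pile [188. 139.]
can [434. 169.]
[ 0.59948819 -0.20722498  0.25501315] [ 3.14157435e+00 -2.45446209e-03  2.92053066e+00] 0.057673272333668056 [-0.05472068  0.77220563 -0.7793538 ]
```

View pics/w3.png

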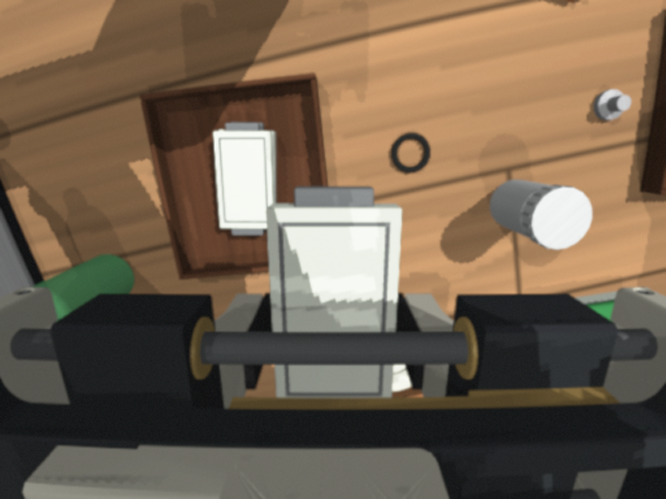

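The view shows the pile fully at (245,178), the held lid level at (335,300), and the loose canister's cap at (560,217). I'll measure the pile, the held lid's offset, and the cap.

```bash
python3 - <<'E'
from h import *
w=np.load('w3.npz');T=np.load('top.npz');ct=calibration('top');c=calibration('wrist');s=get_state()
def rect(c,P,z): return cv2.minAreaRect((onplane(c,P,z)[:,:2]*1000).astype(np.float32))
for vm in(120,150,180):
    P=whites(w['im'],(155,90,207,185),vm,50)
    P=P[P[:,0]<213] ;print('pile',[np.round(x,1) for x in rect(c,P,.034)])
Q=whites(T['im'],(322,165,362,210))
# triangulate the four corners of the pile's upper face, sorted by world position
def cor(c,P):
    b=cv2.boxPoints(cv2.minAreaRect(P.astype(np.float32)));X=onplane(c,b,.034)
    X0=X.mean(0);a=np.arctan2(*(X-X0)[:,1::-1].T);return b[np.argsort(a)]
print([np.round(tri(ct,p,c,q)[0]*1000,1) for p,q in zip(cor(ct,Q),cor(c,P))])
m=np.zeros(w['d'].shape,np.uint8);cv2.fillPoly(m,[P.astype(int)],1);m=cv2.erode(m,np.ones((5,5)))
v,u=np.nonzero(m);print('depth',np.median(withdepth(c,np.c_[u,v],w['d'][v,u]),0))
# held lid: visible region
H=whites(w['im'],(207,150,312,222),130,60)
m=np.zeros(w['d'].shape,np.uint8);cv2.fillPoly(m,[H.astype(int)],1);m=cv2.erode(m,np.ones((5,5)))
v,u=np.nonzero(m);X=withdepth(c,np.c_[u,v],w['d'][v,u]);z=np.median(X[:,2]);print('held z',z,'tcp',s['eef_pos'])
A=np.c_[X[:,:2]-X[:,:2].mean(0),np.ones(len(X))];print('slope',np.linalg.lstsq(A,X[:,2],rcond=None)[0])
W=onplane(c,H,z)[:,:2]; R=rect(c,H,z);print('held rect',R)
a=s['ee_rot'][2];L=(W-s['eef_pos'][:2])@np.array([[np.cos(a),-np.sin(a)],[np.sin(a),np.cos(a)]])
print('tool frame x max(near end)',L[:,0].max(),np.percentile(L[:,0],99),'y',L[:,1].min(),L[:,1].max())
# canister cap
C=whites(w['im'],(395,130,462,195),185,40);print('cap',[np.round(x,1) for x in rect(c,C,.097)])
E
```

```text
pile [array([ 537.7, -292.9]), array([ 56.6, 119.4]), np.float64(74.8)]
pile [array([ 536.2, -290.7]), array([ 56. , 102.9]), np.float64(76.4)]
pile [array([ 536.2, -290.4]), array([ 55.6, 100.3]), np.float64(76.5)]
[array([ 480.7, -307.2,   28.1]), array([ 576. , -322.4,   64.9]), array([ 592.5, -275.2,   27.7]), array([ 492.7, -252.9,   14.7])]
depth [ 0.53238729 -0.29080009  0.03271126]
held z 0.260519939811523 tcp [ 0.59948819 -0.20722498  0.25501315]
slope [-0.2114948   0.10240201  0.26091093]
held rect ((564.7069702148438, -200.15550231933594), (57.66073226928711, 41.34419250488281), 77.3114242553711)
tool frame x max(near end) 0.05616778515438382 0.05615044495292383 y -0.028106629117338754 0.02956571014971707
cap [array([628.7,  -2.9]), array([56. , 56.1]), np.float64(36.8)]
```

```bash
python3 - <<'E'
from h import *
w=np.load('w3.npz');c=calibration('wrist');s=get_state()
g=w['im'][:,258].astype(int).mean(1);print('col258',list(zip(range(138,168,2),g[138:168:2].astype(int))))
d=w['d'];a=s['ee_rot'][2];M=np.array([[np.cos(a),-np.sin(a)],[np.sin(a),np.cos(a)]])
for v in range(164,222,8):
    u=np.arange(222,298);X=withdepth(c,np.c_[u,0*u+v],d[v,u]);L=(X[:,:2]-s['eef_pos'][:2])@M
    print(v,np.round(L[[0,-1],0].mean()*1000,1),'z',np.round(np.median(X[:,2])*1000,1),'z l/r',np.round(np.median(X[:20,2])*1000,1),np.round(np.median(X[-20:,2])*1000,1))
e=onplane(c,[[258,158]],.261)[0];print('white edge tool x',(e[:2]-s['eef_pos'][:2])@M)
E
```

```text
col258 [(138, np.int64(132)), (140, np.int64(135)), (142, np.int64(126)), (144, np.int64(106)), (146, np.int64(129)), (148, np.int64(133)), (150, np.int64(137)), (152, np.int64(139)), (154, np.int64(136)), (156, np.int64(134)), (158, np.int64(139)), (160, np.int64(217)), (162, np.int64(237)), (164, np.int64(237)), (166, np.int64(237))]
164 48.5 z 260.5 z l/r 260.5 260.6
172 43.9 z 260.7 z l/r 260.5 260.8
180 39.4 z 260.5 z l/r 260.4 260.4
188 34.9 z 260.6 z l/r 260.7 260.6
196 30.0 z 260.5 z l/r 260.5 260.4
204 25.3 z 260.6 z l/r 260.9 260.5
212 20.3 z 260.5 z l/r 260.6 260.3
220 15.8 z 260.4 z l/r 260.2 260.3
white edge tool x [5.1836239e-02 2.7700395e-05]
```

Emit:
servo_tool([
  {"jaw": 0.5, "dx": -0.02, "dy": -0.027, "dz": 0, "roll": -0.6},
  {"jaw": 0.5, "dx": -0.02, "dy": -0.027, "dz": 0, "roll": 0},
  {"jaw": 0.5, "dx": -0.021, "dy": -0.027, "dz": 0, "roll": 0},
  {"jaw": 0.5, "dx": 0, "dy": 0, "dz": -0.04, "roll": 0},
  {"jaw": 0.5, "dx": 0, "dy": 0, "dz": -0.04, "roll": 0},
  {"jaw": 0.5, "dx": 0, "dy": 0, "dz": -0.04, "roll": 0},
  {"jaw": 0.5, "dx": 0, "dy": 0, "dz": -0.04, "roll": 0},
  {"jaw": 0.5, "dx": 0, "dy": 0, "dz": -0.02, "roll": 0},
  {"jaw": 0.5, "dx": 0, "dy": 0, "dz": 0, "roll": 0},
  {"jaw": 0.5, "dx": 0, "dy": 0, "dz": 0, "roll": 0},
])

```text
t: 6.5
eef_pos: [0.5394, -0.2872, 0.0778]
ee_rot: [-3.141, 0.002, 2.913]
force: [1.0, 1.3, -0.1]
width: 0.0576
gripper_force: 20.0
```

Emit:
servo_tool([
  {"jaw": 0.5, "dx": -0.001, "dy": -0.001, "dz": -0.015, "roll": 0},
  {"jaw": 0.5, "dx": 0, "dy": 0, "dz": -0.01, "roll": 0},
  {"jaw": 0.5, "dx": 0, "dy": 0, "dz": -0.005, "roll": 0},
  {"jaw": 0.5, "dx": 0, "dy": 0, "dz": -0.003, "roll": 0},
  {"jaw": 0.5, "dx": 0, "dy": 0, "dz": -0.002, "roll": 0},
  {"jaw": 0.5, "dx": 0, "dy": 0, "dz": 0, "roll": 0},
  {"jaw": 0.5, "dx": 0, "dy": 0, "dz": 0, "roll": 0},
  {"jaw": 0.5, "dx": 0, "dy": 0, "dz": 0, "roll": 0},
  {"jaw": 0.5, "dx": 0, "dy": 0, "dz": 0, "roll": 0},
  {"jaw": 0.5, "dx": 0, "dy": 0, "dz": 0, "roll": 0},
])

```text
t: 7.75
eef_pos: [0.5378, -0.2885, 0.0416]
ee_rot: [3.142, 0.0, 2.912]
force: [0.4, -0.7, -1.4]
width: 0.0575
gripper_force: 20.0
```

Emit:
servo_tool([
  {"jaw": 0.5, "dx": 0, "dy": 0, "dz": -0.0005, "roll": 0},
  {"jaw": 0.5, "dx": 0, "dy": 0, "dz": -0.0005, "roll": 0},
  {"jaw": 0.5, "dx": 0, "dy": 0, "dz": 0, "roll": 0},
  {"jaw": 0.75, "dx": 0, "dy": 0, "dz": 0, "roll": 0},
  {"jaw": 0.9, "dx": 0, "dy": 0, "dz": 0, "roll": 0},
  {"jaw": 0.9, "dx": 0, "dy": 0, "dz": 0, "roll": 0},
  {"jaw": 0.9, "dx": 0, "dy": 0, "dz": 0, "roll": 0},
  {"jaw": 0.9, "dx": 0, "dy": 0, "dz": 0.01, "roll": 0},
  {"jaw": 0.9, "dx": 0, "dy": 0, "dz": 0.03, "roll": 0},
  {"jaw": 0.9, "dx": 0, "dy": 0, "dz": 0.05, "roll": 0},
])

```text
t: 9.0
eef_pos: [0.5366, -0.2882, 0.1306]
ee_rot: [-3.142, -0.003, 2.912]
force: [1.0, -0.2, 0.9]
width: 0.0788
gripper_force: 0.0
```

Emit:
servo_tool([
  {"jaw": 1, "dx": 0, "dy": 0, "dz": 0.05, "roll": 0},
  {"jaw": 1, "dx": 0, "dy": 0, "dz": 0.05, "roll": 0},
  {"jaw": 1, "dx": 0.02, "dy": 0.03, "dz": 0.04, "roll": 0},
  {"jaw": 1, "dx": 0.02, "dy": 0.03, "dz": 0.01, "roll": 0},
  {"jaw": 1, "dx": 0.02, "dy": 0.03, "dz": 0, "roll": 0},
  {"jaw": 1, "dx": 0.02, "dy": 0.03, "dz": 0, "roll": 0},
  {"jaw": 1, "dx": 0.0, "dy": 0.0, "dz": 0, "roll": 0},
  {"jaw": 1, "dx": 0, "dy": 0, "dz": 0, "roll": 0},
  {"jaw": 1, "dx": 0, "dy": 0, "dz": 0, "roll": 0},
  {"jaw": 1, "dx": 0, "dy": 0, "dz": 0, "roll": 0},
])

```text
t: 10.25
eef_pos: [0.6173, -0.1692, 0.2808]
ee_rot: [3.142, 0.0, 2.911]
force: [-0.3, 0.2, -0.7]
width: 0.0877
gripper_force: 0.0
```

```bash
python3 - <<'E'
from h import *
im,d=grab_frame('wrist');c=calibration('wrist');np.savez('w4',im=im,d=d);save('w4',im,1.3);vis(c);s=get_state();print(s['eef_pos'],s['ee_rot'])
t,dt=grab_frame('top');ct=calibration('top');np.savez('top4',im=t,d=dt)
print('top pile',lidrect(ct,t,(322,165,362,210),.048))
E
```

```text
lid [331.  39.]
pile [163. 132.]
can [391. 156.]
[ 0.61743583 -0.16908988  0.28079362] [3.14155304e+00 2.71243306e-04 2.91111320e+00]
top pile (array([341.1, 187.9]), ((535.3775024414062, -285.962890625), (62.59259796142578, 103.84294891357422), 75.66979217529297))
```

View pics/w4.png

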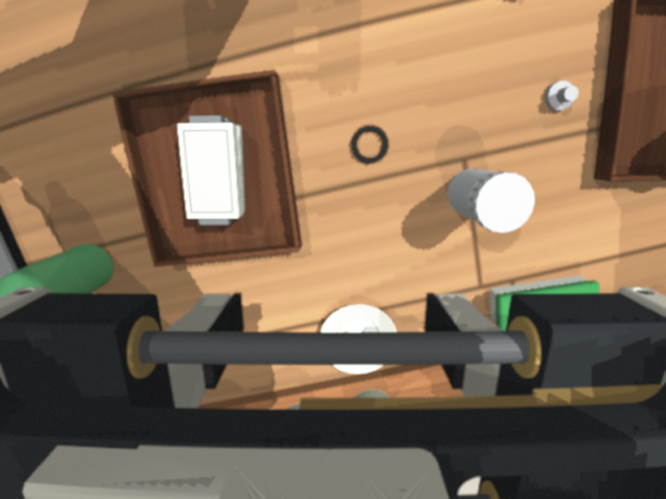

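The new lid sits squarely on the pile at (210,170). The loose canister's cap is at (503,203) and the canister tray is at the right edge. I'll measure the cap from two views and the canister tray from depth.

```bash
python3 - <<'E'
from h import *
w=np.load('w4.npz');T=np.load('top.npz');ct=calibration('top');c=calibration('wrist')
C=whites(w['im'],(355,120,420,185),190,40);P=whites(T['im'],(240,145,272,175))
f=lambda P:cv2.minEnclosingCircle(P.astype(np.float32))[0]
e=lambda P:cv2.fitEllipse(P.astype(np.float32))[0]
print('cap wrist',onplane(c,[e(C)],.097),'top',onplane(ct,[e(P)],.097),'tri',tri(ct,e(P),c,e(C)))
d=T['d'];v,u=np.mgrid[:384,:512];X=withdepth(ct,np.c_[u.ravel(),v.ravel()],d.ravel())
for zl in(.018,.023):
    k=(X[:,0]>.44)&(X[:,0]<.70)&(X[:,1]>.142)&(X[:,1]<.38)&(X[:,2]>zl)&(X[:,2]<.04)
    print(cv2.minAreaRect((X[k,:2]*1000).astype(np.float32)),k.sum())
t=P2=whites(T['im'],(155,150,184,180));print('tcan',onplane(ct,[e(t)],.103))
E
```

```text
cap wrist [[ 0.62905648 -0.00417995  0.097     ]] top [[ 0.63104626 -0.00094939  0.097     ]] tri (array([ 0.63147131, -0.0008611 ,  0.08913199]), np.float64(0.0009198176326049833))
((569.5490112304688, 260.3074951171875), (179.8959197998047, 200.85939025878906), 78.66778564453125) 468
((569.5490112304688, 260.3074951171875), (179.8959197998047, 200.85939025878906), 78.66778564453125) 418
tcan [[0.61887255 0.2852756  0.103     ]]
```

Emit:
servo_tool([
  {"jaw": 1, "dx": 0.003, "dy": 0.042, "dz": 0, "roll": 2},
  {"jaw": 1, "dx": 0.003, "dy": 0.042, "dz": 0, "roll": 0},
  {"jaw": 1, "dx": 0.003, "dy": 0.042, "dz": 0, "roll": 0},
  {"jaw": 1, "dx": 0.004, "dy": 0.041, "dz": 0, "roll": 0},
  {"jaw": 1, "dx": 0, "dy": 0, "dz": -0.03, "roll": 0},
  {"jaw": 1, "dx": 0, "dy": 0, "dz": -0.05, "roll": 0},
  {"jaw": 1, "dx": 0, "dy": 0, "dz": -0.05, "roll": 0},
  {"jaw": 1, "dx": 0, "dy": 0, "dz": -0.03, "roll": 0},
  {"jaw": 1, "dx": 0, "dy": 0, "dz": 0, "roll": 0},
  {"jaw": 1, "dx": 0, "dy": 0, "dz": 0, "roll": 0},
])

```text
t: 11.6
eef_pos: [0.6317, -0.0015, 0.1221]
ee_rot: [3.141, 0.002, 2.947]
force: [1.1, -0.3, 1.2]
width: 0.0875
gripper_force: 0.0
```

Emit:
servo_tool([
  {"jaw": 1, "dx": -0.001, "dy": -0.001, "dz": -0.02, "roll": 0},
  {"jaw": 1, "dx": 0, "dy": 0, "dz": -0.02, "roll": 0},
  {"jaw": 1, "dx": 0, "dy": 0, "dz": -0.014, "roll": 0},
  {"jaw": 1, "dx": 0, "dy": 0, "dz": 0, "roll": 0},
  {"jaw": 0.75, "dx": 0, "dy": 0, "dz": 0, "roll": 0},
  {"jaw": 0.65, "dx": 0, "dy": 0, "dz": 0, "roll": 0},
  {"jaw": 0.55, "dx": 0, "dy": 0, "dz": 0, "roll": 0},
  {"jaw": 0.55, "dx": 0, "dy": 0, "dz": 0, "roll": 0},
  {"jaw": 0.55, "dx": 0, "dy": 0, "dz": 0, "roll": 0},
  {"jaw": 0.55, "dx": 0, "dy": 0, "dz": 0, "roll": 0},
], newtons=20)

```text
t: 12.85
eef_pos: [0.63, -0.0024, 0.0669]
ee_rot: [3.141, 0.001, 2.947]
force: [-1.0, 1.2, 3.6]
width: 0.0578
gripper_force: 20.0
```

Emit:
servo_tool([
  {"jaw": 0.55, "dx": 0, "dy": 0, "dz": 0.02, "roll": 0},
  {"jaw": 0.55, "dx": 0, "dy": 0, "dz": 0.04, "roll": 0},
  {"jaw": 0.55, "dx": 0, "dy": 0, "dz": 0.04, "roll": 0},
  {"jaw": 0.55, "dx": -0.01, "dy": 0.025, "dz": 0.02, "roll": 0},
  {"jaw": 0.55, "dx": -0.02, "dy": 0.05, "dz": 0, "roll": 0},
  {"jaw": 0.55, "dx": -0.02, "dy": 0.05, "dz": 0, "roll": 0},
  {"jaw": 0.55, "dx": -0.02, "dy": 0.05, "dz": 0, "roll": 0},
  {"jaw": 0.55, "dx": -0.018, "dy": 0.05, "dz": 0, "roll": 0},
  {"jaw": 0.55, "dx": -0.012, "dy": 0.033, "dz": 0, "roll": 0},
  {"jaw": 0.55, "dx": 0, "dy": 0, "dz": 0, "roll": 0},
])

```text
t: 14.1
eef_pos: [0.5286, 0.2576, 0.1861]
ee_rot: [-3.141, -0.001, 2.95]
force: [-0.8, -1.1, -0.3]
width: 0.0576
gripper_force: 20.0
```

```bash
python3 - <<'E'
from h import *
s=get_state();print(s['eef_pos'],s['ee_rot'],s['width'],s['force'])
im,d=grab_frame('scene');save('s5',im[120:330,170:440],2.5)
E
```

```text
[0.52862248 0.2575932  0.18607197] [-3.14132564e+00 -6.41742338e-04  2.94988704e+00] 0.057604498391824424 [-0.79130861 -1.06965935 -0.34696638]
```

View pics/s5.png

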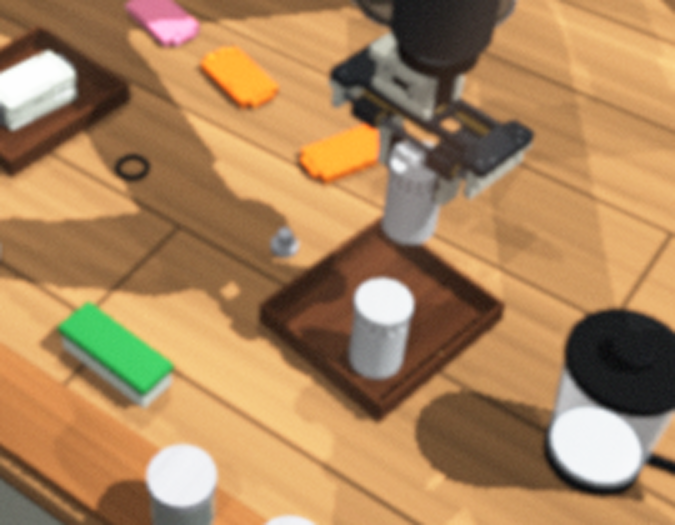

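The canister hangs upright at crop (410,195), over the free half of the tray; the other canister stands at (380,330). Lowering it now.

Emit:
servo_tool([
  {"jaw": 0.55, "dx": 0.001, "dy": -0.001, "dz": -0.03, "roll": 0},
  {"jaw": 0.55, "dx": 0, "dy": 0, "dz": -0.03, "roll": 0},
  {"jaw": 0.55, "dx": 0, "dy": 0, "dz": -0.025, "roll": 0},
  {"jaw": 0.55, "dx": 0, "dy": 0, "dz": -0.015, "roll": 0},
  {"jaw": 0.55, "dx": 0, "dy": 0, "dz": -0.006, "roll": 0},
  {"jaw": 0.55, "dx": 0, "dy": 0, "dz": -0.003, "roll": 0},
  {"jaw": 0.55, "dx": 0, "dy": 0, "dz": -0.002, "roll": 0},
  {"jaw": 0.55, "dx": 0, "dy": 0, "dz": -0.001, "roll": 0},
  {"jaw": 0.55, "dx": 0, "dy": 0, "dz": 0, "roll": 0},
  {"jaw": 0.55, "dx": 0, "dy": 0, "dz": 0, "roll": 0},
])

```text
t: 15.4
eef_pos: [0.5308, 0.2547, 0.0748]
ee_rot: [3.141, 0.0, 2.947]
force: [0.0, 0.2, -0.7]
width: 0.0572
gripper_force: 20.0
```

Emit:
servo_tool([
  {"jaw": 0.55, "dx": 0, "dy": 0, "dz": -0.001, "roll": 0},
  {"jaw": 0.55, "dx": 0, "dy": 0, "dz": -0.001, "roll": 0},
  {"jaw": 0.55, "dx": 0, "dy": 0, "dz": -0.0005, "roll": 0},
  {"jaw": 0.55, "dx": 0, "dy": 0, "dz": 0, "roll": 0},
  {"jaw": 0.55, "dx": 0, "dy": 0, "dz": 0, "roll": 0},
  {"jaw": 0.55, "dx": 0, "dy": 0, "dz": 0, "roll": 0},
  {"jaw": 0.55, "dx": 0, "dy": 0, "dz": 0, "roll": 0},
  {"jaw": 0.55, "dx": 0, "dy": 0, "dz": 0, "roll": 0},
  {"jaw": 0.55, "dx": 0, "dy": 0, "dz": 0, "roll": 0},
  {"jaw": 0.55, "dx": 0, "dy": 0, "dz": 0, "roll": 0},
])

```text
t: 16.65
eef_pos: [0.531, 0.2546, 0.0729]
ee_rot: [3.141, 0.001, 2.947]
force: [-1.5, -1.0, 6.5]
width: 0.0576
gripper_force: 20.0
```

The force of +6.5 N shows contact with the tray floor at the expected height, so I'll release and rise.

Emit:
servo_tool([
  {"jaw": 0.7, "dx": 0, "dy": 0, "dz": 0, "roll": 0},
  {"jaw": 0.85, "dx": 0, "dy": 0, "dz": 0, "roll": 0},
  {"jaw": 1, "dx": 0, "dy": 0, "dz": 0, "roll": 0},
  {"jaw": 1, "dx": 0, "dy": 0, "dz": 0, "roll": 0},
  {"jaw": 1, "dx": 0, "dy": 0, "dz": 0, "roll": 0},
  {"jaw": 1, "dx": 0, "dy": 0, "dz": 0.02, "roll": 0},
  {"jaw": 1, "dx": 0, "dy": 0, "dz": 0.04, "roll": 0},
  {"jaw": 1, "dx": 0, "dy": 0, "dz": 0.05, "roll": 0},
  {"jaw": 1, "dx": 0, "dy": 0, "dz": 0.05, "roll": 0},
  {"jaw": 1, "dx": 0, "dy": 0, "dz": 0.03, "roll": 0},
])

```text
t: 17.9
eef_pos: [0.5313, 0.2549, 0.2651]
ee_rot: [3.139, 0.002, 2.947]
force: [0.6, 0.1, -1.0]
width: 0.0875
gripper_force: 0.0
```

Emit:
servo_tool([
  {"jaw": 1, "dx": 0, "dy": -0.05, "dz": 0, "roll": 0},
  {"jaw": 1, "dx": 0, "dy": -0.05, "dz": 0, "roll": 0},
  {"jaw": 1, "dx": 0, "dy": -0.05, "dz": 0, "roll": 0},
  {"jaw": 1, "dx": 0, "dy": -0.05, "dz": 0, "roll": 0},
  {"jaw": 1, "dx": 0, "dy": 0, "dz": 0, "roll": 0},
  {"jaw": 1, "dx": 0, "dy": 0, "dz": 0, "roll": 0},
  {"jaw": 1, "dx": 0, "dy": 0, "dz": 0, "roll": 0},
  {"jaw": 1, "dx": 0, "dy": 0, "dz": 0, "roll": 0},
  {"jaw": 1, "dx": 0, "dy": 0, "dz": 0, "roll": 0},
  {"jaw": 1, "dx": 0, "dy": 0, "dz": 0, "roll": 0},
])

```text
t: 19.15
eef_pos: [0.5307, 0.0549, 0.262]
ee_rot: [-3.142, -0.0, 2.947]
force: [-0.7, 0.2, 0.5]
width: 0.0875
gripper_force: 0.0
```

```bash
python3 - <<'E'
from h import *
s=get_state();print(s['eef_pos'],s['force'],s['t'])
im,d=grab_frame('scene');save('s6',im[120:330,130:400],2.5)
t,dt=grab_frame('top');ct=calibration('top')
print(lidrect(ct,t,(322,165,362,210),.048))
for r in((155,150,184,180),(158,176,200,215)):
    P=whites(t,r)
    if P is not None: print(onplane(ct,[cv2.fitEllipse(P.astype(np.float32))[0]],.103),lidrect(ct,t,r,.103)[1])
E
```

```text
[0.53071609 0.05487529 0.26198448] [-0.68365013  0.21911816  0.49221561] 19.15
(array([341.6, 186.9]), ((538.81982421875, -287.70147705078125), (50.02939987182617, 100.20848846435547), 68.49295806884766))
[[0.61911488 0.28513499 0.103     ]] ((619.7488403320312, 284.59271240234375), (55.86336135864258, 55.008460998535156), 44.955081939697266)
[[0.46878814 0.31171005 0.103     ]] ((473.34808349609375, 316.0874938964844), (37.52859115600586, 16.029237747192383), 26.624448776245117)
```

View pics/s6.png

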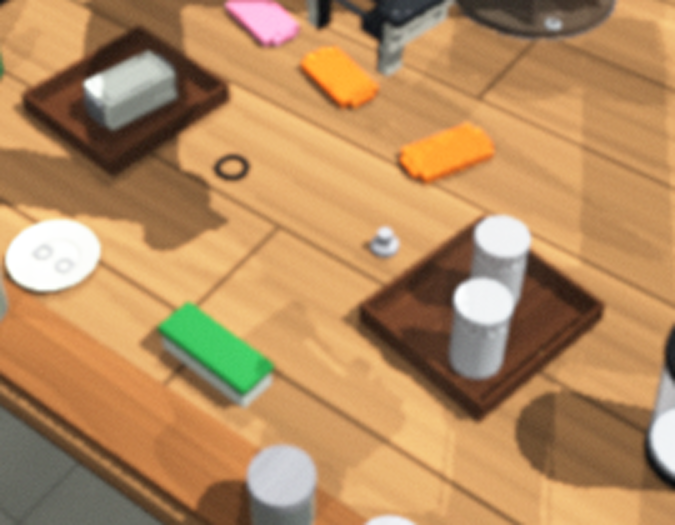

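Both canisters stand upright in their tray (caps at 502,240 and 483,300), the lids are in one neat pile at (130,90), and the bystanders are unmoved.

```bash
python3 -c "
from station import *
print(job_done())"
```

```text
the job is handed in; nothing more can be done
None
```

I put the loose lid squarely on top of the lid pile and stood the loose canister upright in the canister tray, then handed the job in at about 19 s; the final picture showed nothing else disturbed, and no verdict came back.

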